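Lock the work-holder and run the seam tool along a board joint

TASK

Turn the work-holder's collar by its yellow peg until its arm points at the red lock line, then lift the orange seam tool out of its green fork. Holding it square to the sloping boards and pressing only lightly, run its brass nib slowly (a few centimetres per second) along the bottom of the groove between the boards, all the way from the green dot round the bend to the red dot. Then hang the tool back upright in its fork, leaving the collar locked and the other things on the bench where they are.

Things in the scene. Friction and masses are not known exactly. Their poses are not given: they have to be found in the camera images.
- collar (a joint): turn of the lock collar about its upright axis, rad. 0: the arm points in the holder's -x; grows anticlockwise seen from above. Starts between 0 and 0.4, stops at -0.1 and 1.9; at 1.4 the arm points exactly at the red lock line painted on the blue base. Stiff (0.12 N m, about 2.4 N at the peg), stays where it is left
- collar_axis (a point): on the collar's axis, at its underside, on top of the blue base (16 mm above the bench). The aluminium collar is 60 mm across and 18 mm high, with a 16 mm wide arm reaching 60 mm from the axis; a steel stub shows 8 mm above it. 25 mm or more free all round the peg above the collar
- collar_peg (a point): centre of the top of the yellow upright peg on the collar's arm, 14 mm thick, 50 mm from the axis; the peg stands from 18 mm above the collar's underside to 68 mm above it (its top is 84 mm above the bench). It is pinched from above and carried round
- lock_mark (a point): where the top of the peg is when the collar is locked; the red line lies on the base below it, just past the arm's end
- holder: blue work-holder fixed to the bench: base plate 205 x 250 x 16 mm, with a round foot for the collar on its right. Origin on its underside, below the middle of the sloping boards; x points away from the robot at yaw 0, y left, z up
- panel: two wooden boards on the holder's sloping bed, 170 mm (x, up the slope) x 220 mm (y, left). The bed faces the robot and rises away from it at 35 degrees (0.61 rad) to the horizontal. z is the normal out of the boards. Origin in the middle, at the level of the groove's floor; the boards' faces are 6 mm above it, lower edge 26 mm and upper edge 130 mm above the bench.
- seam_0 (a point): start of the pass, on the groove floor's centre line: panel (-20, 75, 0) mm; a green dot is painted 17 mm below it. The seam is an open groove between the boards, 12 mm wide, 6 mm deep, dark floor: straight across from the left edge to a bend in the middle, then slanting up (38 degree bend) to the right edge
- seam_1 (a point): groove floor, halfway to the bend: panel (-20, 37.5, 0) mm
- seam_2 (a point): groove floor, at the bend: panel (-20, 0, 0) mm
- seam_3 (a point): groove floor, halfway past the bend: panel (5, -32.5, 0) mm
- seam_4 (a point): end of the pass on the groove floor: panel (30, -65, 0) mm; a red dot is painted 17 mm below it
- stylus: seam tool, 120 g, 128 mm long. Origin at the underside of its black flange (30 mm across, 5 mm thick), z up along the handle. Orange handle 18 x 18 mm square (sides along the tool's x and y) from 5 to 65 mm above the origin. Below: a steel shank 12 mm thick, 35 mm long, then the brass nib. It hangs by the flange in the fork of the rest, nib down, and is lifted straight up
- nib_end (a point): the rounded end of the brass nib (6 mm thick), on the tool's axis, 60 mm below the tool's origin when the nib is out
- nib (a joint): how far the nib is pushed in against its spring, m: 0 out, 0.010 fully in; force 1.5 N as it starts to move, 4.5 N fully in
- rest: rest fixed to the bench: steel foot 90 x 80 mm and a post at the back (+x) carrying a green fork, 58 mm wide, top 75 mm above the bench, 10 mm thick. Its slot, 18 mm wide, is open towards the rest's -x. Origin at foot level below the seat, z up
- rest_seat (a point): on the fork's top, in the middle of the slot: where the origin of the hanging tool belongs
- jar: bystander: amber jar with red lid, 60 mm across, 75 mm high, loose; stands near the rest
- glue: bystander: white bottle, 54 mm across, 150 mm high
- offcut: bystander: wood offcut 90 x 45 x 30 mm
- tape: bystander: yellow tape measure 65 x 30 x 60 mm, standing
- hammer: bystander: hammer lying on the bench, origin at its underside
- tin: bystander: steel can, 74 mm across, 100 mm high
- driver: bystander: red screwdriver lying behind the holder, origin at its underside
Things that resemble listed ones, but are neither listed nor needed, are in the scene too. What is shaped like the rest but purple is not meant. Of the things that look like the stylus, the smaller one is meant.

How it is judged:
By the outcome, as a careful person would: the job done as asked, in the order asked, and still so for the second after the job is handed in, with the robot touching nothing.
It also fails if it takes over 72 s, if anything falls off the work surface, if the arm or the gripper's body presses on something with over 40 N, if the wrist force passes 120 N, or if a joint passes its speed limit or range.

ROBOT

A 6-joint arm with a two-finger parallel gripper is mounted at the origin on the work surface. World frame = base frame: x ahead of the robot, y to its left, z up, the work surface at z = 0. Lengths are in m, angles in degrees, forces in N, time in s.
With the tool pointing down it reaches from about 0.3 to 0.75 m from the base axis. Payload 8.5 kg.
Tool frame: the origin (TCP) lies midway between the tips of the shut fingers; the grasp point (between the pads) lies 19 mm behind it; z points along the fingers, y is the line along which they close (so a half turn about z gives the same grasp; the last joint's range is limited). The gripper opens to 85 mm and grips with 20 to 120 N. Pads are 22 mm wide; open, the fingers measure 114 mm over their backs; the gripper's body (76 mm by 85 mm) begins 54 mm behind the grasp point. The pads swing forward as they close: fully open they stand 13 mm farther back than shut.
Start: joints at [-79.486, 21.807, 74.336, -0, 83.858, -12.336], TCP at [0.214, -0.507, 0.231] pointing down, gripper open.
Joint ranges: [-178.18, 178.18], [-50.72, 133.34], [12.68, 142.11], [-81.47, 261.47], [9.98, 163.14], [-165.26, 165.26]. Speed limits (degrees/s): [136.94, 136.94, 180, 180, 180, 180].

INTERFACE

Orientations are given as a 3x3 rotation matrix whose columns are the frame's x, y, z axes.
In Python, from rig import observe, optics, order, spotter gives the robot as it stands.
- The arm moves only by the tool move_arm, never from a script. Its argument "series" is text: rows parted by semicolons, each of 5 numbers parted by spaces: the shift along the tool's x, y, z in cm, then the turn about the tool's z in degrees, then the opening, from -1 (shut) to 1 (fully open). A call has 1 to 8 rows; each row is the pose to reach, as a shift and turn from the pose commanded when the call began, along the tool's axes at that moment; what a row does not reach only later rows make up. A row lasts 1/8 s, in which the tool goes at most 62.5 mm and 10.7 degrees, less where a joint would pass 70% of its speed; a pose out of reach is approached as far as the arm can. A call with a gripper value outside its range is refused whole. The fingers move at their own pace and stop on an object; "force" is the grip in N (left out, the last holds). Time passes only in rows, so rows that repeat a pose let the fingers close. It gives the time, the measured TCP pose, the force, the opening and the grip force at its end, in the units of the state.
- observe(): the state, without advancing time (a new reading comes with each control period).
- optics.get_image(name): name is "scene" or "top"; returns a dict with "pixels" (384x512x3 uint8, blue, green, red), "camera_matrix" (3x3 intrinsics, pixels), "rvec" (rotation vector, rad) and "tvec" (3), from world to camera coordinates, as OpenCV has them. Camera axes: x right, y down, z forward; pixel columns grow to the right and rows downward; lengths in m; the calibration is good to about 2 mm. A picture is of the moment at which its call begins. There is no depth.
- order.close_job(): hands the job in; it is judged then, once.
Trained networks look in the newest picture that a camera, given by its name, has taken for a name from the list of things; names that differ only in an ending like _2 or _b are one class to them, and where a whole thing is asked for, a point or a joint stands for the part that bears it (a point fixed in the world has none). Each returns a list of dicts, best first, with "score" (0 to 1); they miss things now and then, are a little off and sometimes report something else, mostly with a low value. They report only what shows in the picture. A call takes as long as a camera call. They do not tell look-alikes from the thing itself.
- spotter.find_in(thing, camera): "point" ([x, y, z] in m, in world coordinates, good to about 4 mm: the middle of the surface that is visible of it).
- spotter.cut_out(thing, camera): "pixels" (384x512 bool, what is visible of it).
- spotter.mark_of(thing, camera): "point" ([x, y, z] in m, in world coordinates, good to about 4 mm: a listed point, or the origin of a listed thing).
The state is a dict: "time_s": time; "q": joint angles; "qvel": joint speeds; "joint_efforts": joint torques, N m; "position": TCP position; "tool_rot": TCP orientation; "ft_force": force on the tool from outside, world axes, zero at the start; "wrist_torque": the same for the moment, N m; "grip_width": finger opening in m; "gripper_force": force on a finger pad.
Only numpy, scipy, OpenCV 4.12 (cv2) and the standard library are available. Lean on these libraries where they do the work, as an engineer would, in place of code of your own. Each camera call takes 0.05 s, during which the arm holds its last target. There are 200 camera calls.

## Working session

There is one attempt and no reset: what is moved stays moved. The work goes in short steps, Python scripts to look and compute and a tool call to move; the robot and the scene stay as the last step left them, time stands still between calls to the robot, and variables do not carry over. Pictures are saved under pics/ and viewed, at most 10 in all, crops included, and the job is handed in when it is done.

Besides the shell and the picture viewer there is one more tool, called after ">>>" by a JSON object that holds its "api" and its "payload". move_arm: Moves the arm, as the interface text tells. Its arguments: {"type":"object","properties":{"series":{"type":"string"},"force":{"type":"number"}},"required":["series"]}

```bash
ls; mkdir -p pics
cat > h.py <<'E'
import numpy as np,cv2
from rig import observe,optics,order,spotter
def cam(n):
    d=optics.get_image(n);K=np.array(d['camera_matrix']);R=cv2.Rodrigues(np.array(d['rvec']))[0];t=np.array(d['tvec']).ravel()
    return d['pixels'],K,R,t
def ray_z(K,R,t,uv,z):
    c=-R.T@t;r=R.T@np.linalg.solve(K,[uv[0],uv[1],1]);return c+r*(z-c[2])/r[2]
def proj(K,R,t,p):
    q=K@(R@np.asarray(p,float)+t);return q[:2]/q[2]
E
python3 - <<'E'
from h import *
s=observe()
print({k:np.round(v,3).tolist() for k,v in s.items()})
for n in("scene","top"):
    im,K,R,t=cam(n);cv2.imwrite(f'pics/{n}0.png',im);print(n,K[0,0],(-R.T@t).round(3))
for th in "collar_axis collar_peg lock_mark holder panel seam_0 seam_2 seam_4 stylus nib_end rest rest_seat jar glue tin tape".split():
    for n in("scene","top"):
        try:
            for r in spotter.mark_of(th,n)[:3]: print(th,n,np.round(r['point'],3),round(r['score'],2),{k:v for k,v in r.items() if k not in('point','score')})
        except Exception as e: print(th,n,e)
E
```

```text
pics
{'time_s': 0.0, 'q': [-79.488, 21.84, 74.386, -0.001, 83.861, -12.334], 'qvel': [0.006, 0.059, 0.011, 0.012, -0.039, -0.014], 'joint_efforts': [0.001, -44.846, -23.127, -0.0, 0.005, -0.0], 'position': [0.213, -0.507, 0.231], 'tool_rot': [[0.922, 0.388, -0.0], [0.388, -0.922, 0.001], [0.0, -0.001, -1.0]], 'ft_force': [0.298, 0.155, 0.46], 'wrist_torque': [0.034, -0.026, 0.038], 'gripper_force': 0.0, 'grip_width': 0.085}
scene 436.95143783591925 [ 1.657 -0.519  1.228]
top 385.40046207139926 [ 0.42  -0.038  1.201]
collar_axis scene [ 0.516 -0.154  0.018] 0.91 {}
collar_axis top [ 0.514 -0.159  0.014] 0.58 {}
collar_peg scene [ 0.46  -0.165  0.082] 0.7 {}
collar_peg scene [ 0.396  0.141 -0.004] 0.52 {}
collar_peg top [ 0.467 -0.162  0.083] 0.81 {}
lock_mark scene [ 0.495 -0.206  0.083] 0.76 {}
lock_mark scene [ 0.512 -0.157  0.016] 0.47 {}
lock_mark top [ 0.494 -0.202  0.082] 0.75 {}
lock_mark top [ 0.61  -0.05   0.094] 0.35 {}
lock_mark top [0.595 0.098 0.067] 0.31 {}
holder scene [ 0.596  0.016 -0.003] 0.63 {}
holder top [ 0.595  0.027 -0.002] 0.91 {}
panel scene [0.595 0.019 0.07
[... 1083 characters left out ...]
 0.92 {}
rest scene [0.43  0.452 0.001] 0.9 {}
rest top [ 0.425  0.452 -0.001] 0.84 {}
rest top [0.584 0.342 0.   ] 0.64 {}
rest_seat scene [0.581 0.025 0.063] 0.74 {}
rest_seat scene [0.582 0.343 0.08 ] 0.67 {}
rest_seat scene [0.43  0.446 0.078] 0.62 {}
rest_seat top [0.427 0.448 0.078] 0.65 {}
rest_seat top [0.587 0.344 0.077] 0.62 {}
rest_seat top [0.596 0.101 0.065] 0.47 {}
jar top [ 0.455  0.315 -0.001] 0.75 {}
glue scene [ 0.742  0.262 -0.001] 0.9 {}
glue top [ 0.744  0.26  -0.002] 0.84 {}
glue top [ 0.609 -0.048  0.093] 0.3 {}
tin top [ 0.646 -0.425  0.005] 0.73 {}
tape scene [ 0.39  -0.046 -0.002] 0.66 {}
tape top [ 0.387 -0.042  0.006] 0.8 {}
tape top [ 0.583  0.343 -0.   ] 0.29 {}
```

Run:
```python
import cv2
for n in("scene","top"): cv2.imwrite(f'pics/{n}0b.png',cv2.resize(cv2.imread(f'pics/{n}0.png'),(768,576),interpolation=cv2.INTER_CUBIC))
```

```text
(no output)
```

View pics/scene0b.png

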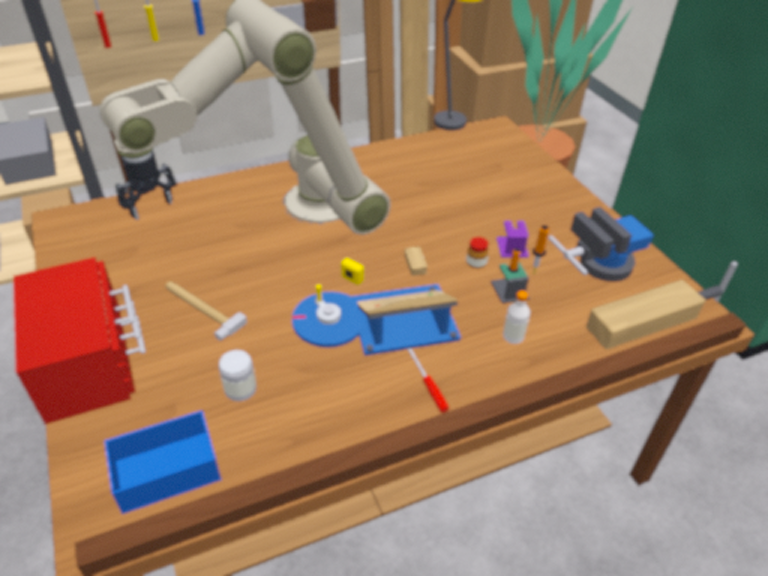

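View pics/top0b.png

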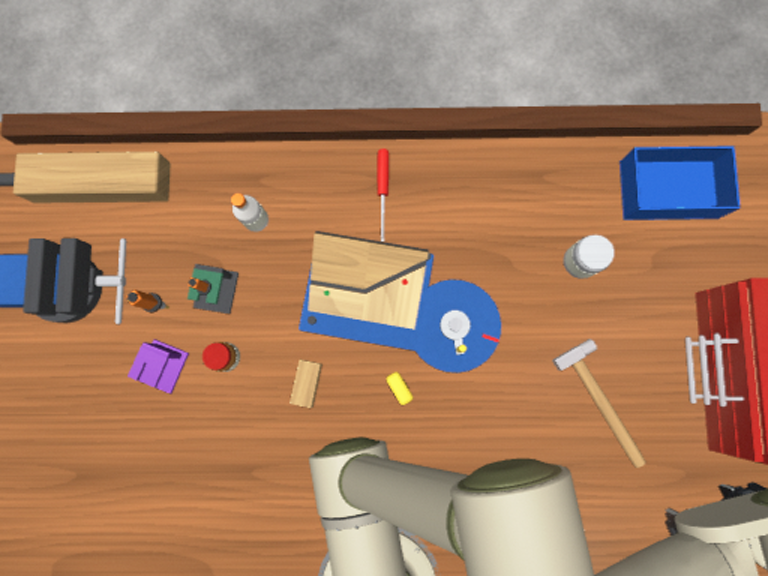

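Run:
```python
from h import *
from scipy.optimize import least_squares
im,K,R,t=cam("top")
hsv=cv2.cvtColor(im,cv2.COLOR_BGR2HSV).astype(int)
def blob(lo,hi,box):
    x0,y0,x1,y1=box;m=cv2.inRange(hsv.astype(np.uint8),np.array(lo),np.array(hi));w=np.zeros_like(m);w[y0:y1,x0:x1]=m[y0:y1,x0:x1]
    ys,xs=np.nonzero(w);wt=hsv[ys,xs,1]
    return (xs.mean(),ys.mean(),len(xs)) if len(xs) else None
g=blob((40,80,40),(90,255,255),(205,180,235,205));r=blob((0,150,60),(8,255,255),(262,180,280,196))
pk=blob((22,120,80),(35,255,255),(295,220,320,242));lk=blob((160,100,60),(179,255,255),(315,215,340,235)) ,blob((0,150,60),(8,255,255),(315,215,340,235))
print(g,r,pk,lk)
a=np.radians(35)
def P(p,x,y,yaw,zc):
    c,s=np.cos(yaw),np.sin(yaw);q=np.array([p[0]*np.cos(a)-p[2]*np.sin(a),p[1],p[0]*np.sin(a)+p[2]*np.cos(a)])
    return np.array([x+c*q[0]-s*q[1],y+s*q[0]+c*q[1],zc+q[2]])
for zc in(.072,.075,.078):
    f=lambda v:np.r_[proj(K,R,t,P((-.037,.075,.006),*v,zc))-g[:2],proj(K,R,t,P((.013,-.065,.006),*v,zc))-r[:2]]
    o=least_squares(f,[.595,.02,-.15],x_scale=[.1,.1,.1]);print(zc,o.x.round(4),np.degrees(o.x[2]),o.fun.round(2))
    print([P(np.array(p)/1000,*o.x,zc).round(4).tolist() for p in((-20,75,0),(-20,0,0),(30,-65,0))])
print('peg',ray_z(K,R,t,pk[:2],.08))
ims,*_=cam("scene")
A=cv2.resize(im[165:225,115:175],(400,400),interpolation=cv2.INTER_CUBIC)
B=cv2.resize(ims[140:220,305:385],(400,400),interpolation=cv2.INTER_CUBIC)
cv2.imwrite('pics/rest1.png',np.hstack([A,B]))
```

```text
(np.float64(217.2), np.float64(195.0), 10) (np.float64(269.5), np.float64(187.5), 12) (np.float64(307.57142857142856), np.float64(231.9047619047619), 21) ((np.float64(326.2631578947368), np.float64(225.0), 19), (np.float64(327.5), np.float64(225.2), 10))
0.072 [ 0.5967  0.0167 -0.1755] -10.0528806247815 [ 2.04 -0.21 -1.98  0.24]
[[0.5937, 0.0935, 0.0605], [0.5806, 0.0196, 0.0605], [0.6095, -0.0515, 0.0892]]
0.075 [ 0.5963  0.0166 -0.1755] -10.057852726869505 [ 1.97 -0.2  -1.92  0.23]
[[0.5932, 0.0933, 0.0635], [0.5801, 0.0195, 0.0635], [0.6091, -0.0517, 0.0922]]
0.078 [ 0.5958  0.0164 -0.1756] -10.062850938083056 [ 1.91 -0.19 -1.85  0.22]
[[0.5928, 0.0931, 0.0665], [0.5797, 0.0193, 0.0665], [0.6087, -0.0519, 0.0952]]
peg [ 0.46313247 -0.16306391  0.08      ]
```

View pics/rest1.png

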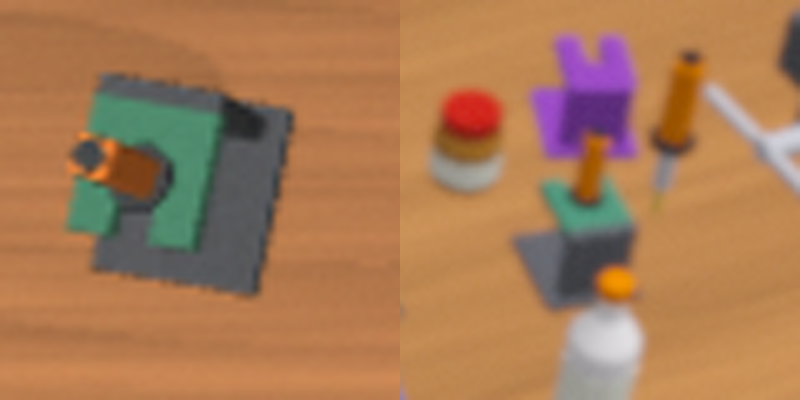

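```bash
cat >> h.py <<'E'
a35=np.radians(35)
def P(p,x,y,yaw,zc):
    c,s=np.cos(yaw),np.sin(yaw);p=np.asarray(p)/1000;q=np.array([p[0]*np.cos(a35)-p[2]*np.sin(a35),p[1],p[0]*np.sin(a35)+p[2]*np.cos(a35)])
    return np.array([x+c*q[0]-s*q[1],y+s*q[0]+c*q[1],zc+q[2]])
def yaw():
    r=np.array(observe()['tool_rot']);return np.degrees(np.arctan2(r[1,0],r[0,0]))
def go(x,y,z,yw=None,base=None):
    """print shift in tool axes (cm) and turn (deg) to reach TCP pose"""
    s=observe();r=np.array(s['tool_rot']);p=np.array(s['position']) if base is None else np.array(base)
    d=r.T@(np.array([x,y,z])-p)*100;y0=yaw();tn=0 if yw is None else -((yw-y0+180)%360-180)
    print('t',round(s['time_s'],2),'pos',p.round(4),'yaw',round(y0,2),'-> shift',d.round(2),'turn',round(tn,2))
E
python3 - <<'E'
from h import *
from scipy.optimize import least_squares
im,K,R,t=cam("top")
g=(217.2,195.0);r=(269.5,187.5)
for zc in(.0735,.0765):
    f=lambda v:np.r_[proj(K,R,t,P((-37,75,6),*v,zc))-g,proj(K,R,t,P((16.5,-75.4,6),*v,zc))-r]
    o=least_squares(f,[.595,.02,-.15]);print(zc,o.x.round(4),np.degrees(o.x[2]),o.fun.round(2))
    print([P(p,*o.x,zc).round(4).tolist() for p in((-20,75,0),(-20,0,0),(30,-65,0))])
# panel & holder base mask, rest foot rects
for th in("panel","rest","collar_axis","lock_mark","stylus"):
    try:
        for c in spotter.cut_out(th,"top")[:2]:
            m=np.array(c['pixels']).astype(np.uint8);cs=max(cv2.findContours(m,0,1)[0],key=cv2.contourArea)
            print(th,round(c['score'],2),m.sum(),np.round(cv2.minAreaRect(cs),1) if 0 else cv2.minAreaRect(cs),cv2.minEnclosingCircle(cs))
    except Exception as e: print(th,e)
# red line ends on base z=.016
hsv=cv2.cvtColor(im,cv2.COLOR_BGR2HSV);m=cv2.inRange(hsv,(160,80,60),(179,255,255))|cv2.inRange(hsv,(0,80,60),(8,255,255))
w=np.zeros_like(m);w[215:235,315:340]=m[215:235,315:340];ys,xs=np.nonzero(w)
pts=np.array([ray_z(K,R,t,(x,y),.016)[:2] for x,y in zip(xs,ys)])
c0=pts.mean(0);u,s,v=np.linalg.svd(pts-c0);print('line',c0.round(4),v[0].round(3),np.degrees(np.arctan2(v[0][1],v[0][0])),len(pts))
# collar circle: bright low-saturation pixels
m=cv2.inRange(hsv,(0,0,140),(179,50,255));w=np.zeros_like(m);w[200:240,285:325]=m[200:240,285:325]
ys,xs=np.nonzero(w);print('white',xs.mean(),ys.mean(),xs.min(),xs.max(),ys.min(),ys.max(),ray_z(K,R,t,((xs.min()+xs.max())/2,(ys.min()+ys.max())/2),.034))
print('yaw of image-based rest edges:',[np.degrees(np.arctan2(*(ray_z(K,R,t,(115+b[0]*.15,165+b[1]*.15),z)-ray_z(K,R,t,(115+a[0]*.15,165+a[1]*.15),z))[[1,0]])) for a,b,z in(((258,295),(295,112),.005),((258,295),(92,268),.005),((225,118),(95,98),.075))])
go(.4635,-.1635,.20,8)
E
```

```text
0.0735 [ 0.5959  0.0222 -0.1768] -10.12810544179614 [ 0.16 -0.02 -0.16  0.02]
[[0.5929, 0.0989, 0.062], [0.5797, 0.0251, 0.062], [0.6086, -0.0461, 0.0907]]
0.0765 [ 0.5954  0.022  -0.1769] -10.133477407002566 [ 0.09 -0.01 -0.09  0.01]
[[0.5925, 0.0987, 0.065], [0.5793, 0.0249, 0.065], [0.6082, -0.0463, 0.0937]]
panel 0.86 4017 ((242.86184692382812, 185.95201110839844), (76.7431869506836, 54.04719924926758), 9.688786506652832) ((243.0354461669922, 185.4481201171875), 44.92701721191406)
rest 0.65 937 ((104.62069702148438, 242.94827270507812), (32.68238067626953, 30.268339157104492), 21.801406860351562) ((105.0, 242.5), 21.360109329223633)
rest 0.64 699 ((140.71697998046875, 192.00942993164062), (29.79331398010254, 29.117589950561523), 10.619654655456543) ((141.10659790039062, 192.42434692382812), 19.007129669189453)
collar_axis 0.73 8064 ((267.49774169921875, 200.8728790283203), (137.22164916992188, 73.98516845703125), 16.638805389404297) ((268.1558532714844, 196.5247344970703), 71.45922088623047)
collar_axis 0.38 4060 ((242.91891479492188, 185.9864959716797), (77.7607192993164, 55.238
[... 241 characters left out ...]
5258789)
stylus 0.84 253 ((97.54212951660156, 200.8174285888672), (28.107439041137695, 11.842601776123047), 12.994616508483887) ((97.5, 201.0), 14.080227851867676)
stylus 0.66 958 ((407.42822265625, 267.7600402832031), (92.00487518310547, 29.313514709472656), 52.30575942993164) ((403.5, 270.78570556640625), 46.23872756958008)
line [ 0.488  -0.2339] [-0.223  0.975] 102.89476892837247 38
white 303.1939393939394 217.52424242424243 294 312 207 235 [ 0.49775891 -0.15518656  0.034     ]
yaw of image-based rest edges: [np.float64(-9.587726800487756), np.float64(80.45302565792325), np.float64(80.78055956245404)]
t 2.1 pos [ 0.2136 -0.5068  0.2313] yaw 22.85 -> shift [ 36.36 -21.93   3.13] turn 14.85
```

>>> {"api": "move_arm", "payload": {"series": "12 -7.3 1 5 0.1;24 -14.6 2 10 0.1;36.36 -21.93 3 14.85 0.1;36.36 -21.93 3.1 14.85 0.1;36.36 -21.93 3.1 14.85 0.1;36.36 -21.93 10 14.85 0.1;36.36 -21.93 18 14.85 0.1;36.36 -21.93 18 14.85 0.1", "force": 40}}

```text
time_s: 3.1
position: [0.4613, -0.1668, 0.0606]
tool_rot: [[0.99, 0.14, 0.002], [0.14, -0.99, -0.001], [0.001, 0.001, -1.0]]
ft_force: [0.1, -1.2, -0.5]
grip_width: 0.0468
gripper_force: 0.0
```

Run:
```python
from h import *
go(.4635,-.1635,.052,8)
```

```text
t 3.1 pos [ 0.4613 -0.1668  0.0606] yaw 8.04 -> shift [ 0.27 -0.3   0.86] turn 0.04
```

>>> {"api": "move_arm", "payload": {"series": "0 0 0 0 0.1;0 0 0 0 0.1;0 0 0 0 -1;0 0 0 0 -1;0 0 0 0 -1;0 0 0 0 -1", "force": 40}}

```text
time_s: 3.85
position: [0.4605, -0.1684, 0.0632]
tool_rot: [[0.99, 0.139, 0.002], [0.139, -0.99, -0.001], [0.001, 0.002, -1.0]]
ft_force: [-2.2, 0.4, 8.5]
grip_width: 0.0122
gripper_force: 38.9
```

Run:
```python
from h import *
go(.4635,-.1635,.052,8)
s=observe();print(s['grip_width'],s['gripper_force'],s['ft_force'])
ax=np.array([.515,-.1575]);p=np.array(s['position'])[:2]
im,K,R,t=cam("top")
for th in("collar_peg",):
    for n in("top","scene"):
        for r in spotter.mark_of(th,n)[:2]: print(n,np.round(r['point'],4),round(r['score'],2))
r=np.array(s['tool_rot'])
# relative to measured pos, radius 50mm scaled rotate
v=p-ax;print('r',np.linalg.norm(v),np.degrees(np.arctan2(v[1],v[0])))
th0=np.arctan2(v[1],v[0]);end=np.radians(250.07-360)
d=(end-th0)%(2*np.pi);print('turn',np.degrees(d))
for k in range(1,9):
    a=th0+d*k/8;q=ax+np.linalg.norm(v)*np.array([np.cos(a),np.sin(a)])
    print((r.T@np.r_[q-p,0]*100).round(2)[:2],round(-np.degrees(d)*k/8,1))
```

```text
t 3.85 pos [ 0.4605 -0.1684  0.0632] yaw 7.97 -> shift [ 0.36 -0.44  1.12] turn -0.03
0.012157992375390296 38.91758680343628 [-2.20033077  0.40657298  8.48880959]
scene [ 0.4628 -0.1673  0.0814] 0.46
r 0.05556756703807662 -168.70117250456477
turn 58.77117250456476
[0.09 0.71] -7.3
[0.26 1.4 ] -14.7
[0.53 2.06] -22.0
[0.87 2.68] -29.4
[1.29 3.25] -36.7
[1.79 3.77] -44.1
[2.34 4.22] -51.4
[2.95 4.59] -58.8
```

>>> {"api": "move_arm", "payload": {"series": "0 0 0 0 0.1;0 0 0 0 0.1;0.2 0 0.6 0 0.1;0.3 0 1.3 0 0.1;0.3 0 1.3 0 0.1;0.3 0 1.3 0 0.1"}}

```text
time_s: 4.75
position: [0.4634, -0.1673, 0.0486]
tool_rot: [[0.99, 0.139, -0.0], [0.139, -0.99, 0.0], [-0.0, -0.0, -1.0]]
ft_force: [-0.0, 0.2, -0.3]
grip_width: 0.047
gripper_force: 0.0
```

Run:
```python
from h import *
go(.463,-.167,.050,8)
s=observe();print(s['grip_width'],s['gripper_force'],s['ft_force'])
for n in("top","scene"):
    cam(n)
    for r in spotter.mark_of("collar_peg",n)[:2]: print(n,np.round(r['point'],4),round(r['score'],2))
```

```text
t 4.75 pos [ 0.4634 -0.1673  0.0486] yaw 8.0 -> shift [-0.03 -0.04 -0.14] turn 0.0
0.04697693545838187 0.0 [-0.01781694  0.17736866 -0.27547266]
```

>>> {"api": "move_arm", "payload": {"series": "0 0 0 0 -1;0 0 0 0 -1;0 0 0 0 -1;0 0 0 0 -1", "force": 40}}

```text
time_s: 5.45
position: [0.4634, -0.1674, 0.0489]
tool_rot: [[0.99, 0.139, 0.0], [0.139, -0.99, -0.0], [0.0, 0.0, -1.0]]
ft_force: [-2.1, -0.1, 3.7]
grip_width: 0.0131
gripper_force: 38.9
```

```bash
cat > arc.py <<'E'
from h import *
import sys
deg=float(sys.argv[1]);s=observe();print(s['grip_width'],s['gripper_force'],np.round(s['ft_force'],1),np.round(s['position'],4))
ax=np.array([.515,-.1575]);p=np.array(s['position'])[:2];r=np.array(s['tool_rot']);v=p-ax
th0=np.arctan2(v[1],v[0]);print('r',np.linalg.norm(v),'ang',np.degrees(th0),'left',(250.07-np.degrees(th0))%360)
for k in range(1,9):
    a=np.radians(deg)*k/8;c,n=np.cos(a),np.sin(a);q=ax+np.array([[c,-n],[n,c]])@v
    print(*(r.T@np.r_[q-p,0]*100).round(2)[:2],0,round(-deg*k/8,1),-1,end=';')
E
python3 arc.py 50
```

```text
0.013050230461855621 38.9067006111145 [-2.1 -0.1  3.7] [ 0.4634 -0.1674  0.0489]
r 0.05259438689792504 ang -169.10839375066251 left 59.17839375066251
0.06 0.57 0 -6.2 -1;0.18 1.13 0 -12.5 -1;0.36 1.67 0 -18.8 -1;0.6 2.2 0 -25.0 -1;0.9 2.69 0 -31.2 -1;1.25 3.14 0 -37.5 -1;1.64 3.56 0 -43.8 -1;2.08 3.93 0 -50.0 -1;
```

>>> {"api": "move_arm", "payload": {"series": "0.06 0.57 0 -6.2 -1;0.18 1.13 0 -12.5 -1;0.36 1.67 0 -18.8 -1;0.6 2.2 0 -25 -1;0.9 2.69 0 -31.2 -1;1.25 3.14 0 -37.5 -1;1.64 3.56 0 -43.8 -1;2.08 3.93 0 -50 -1"}}

```text
time_s: 6.45
position: [0.4895, -0.2019, 0.0488]
tool_rot: [[0.527, 0.85, -0.0], [0.85, -0.527, 0.003], [0.002, -0.002, -1.0]]
ft_force: [-0.4, 9.0, 5.3]
grip_width: 0.0128
gripper_force: 39.2
```

```bash
python3 arc.py 8
```

```text
0.012760686246567888 39.248056411743164 [-0.4  9.   5.3] [ 0.4895 -0.2019  0.0488]
r 0.05125304914420997 ang -119.86703359906605 left 9.937033599066012
0.0 0.09 0 -1.0 -1;0.01 0.18 0 -2.0 -1;0.02 0.27 0 -3.0 -1;0.02 0.36 0 -4.0 -1;0.03 0.45 0 -5.0 -1;0.05 0.53 0 -6.0 -1;0.06 0.62 0 -7.0 -1;0.07 0.71 0 -8.0 -1;
```

>>> {"api": "move_arm", "payload": {"series": "0.08 0.27 0 -3 -1;0.16 0.53 0 -6 -1;0.25 0.88 0 -9.9 -1;0.25 0.88 0 -9.9 -1;0.25 0.88 0 -9.9 -1"}}

```text
time_s: 7.08
position: [0.4981, -0.2053, 0.0488]
tool_rot: [[0.376, 0.927, -0.0], [0.927, -0.376, 0.001], [0.001, -0.001, -1.0]]
ft_force: [-1.9, 3.9, 6.3]
grip_width: 0.0129
gripper_force: 39.1
```

```bash
python3 arc.py 1
python3 - <<'E'
from h import *
for n in("top","scene"):
    im,K,R,t=cam(n)
    if n=='scene':cv2.imwrite('pics/sc2.png',im)
    for th in("collar_axis","collar_peg","lock_mark"):
        for r in spotter.mark_of(th,n)[:1]: print(n,th,np.round(r['point'],4),round(r['score'],2))
E
```

```text
0.012911956596668219 39.14983928203583 [-1.9  3.9  6.3] [ 0.4981 -0.2053  0.0488]
r 0.05075179645634931 ang -109.480792425832 left 359.550792425832
0.0 0.01 0 -0.1 -1;0.0 0.02 0 -0.2 -1;0.0 0.03 0 -0.4 -1;0.0 0.04 0 -0.5 -1;0.0 0.06 0 -0.6 -1;0.0 0.07 0 -0.8 -1;0.0 0.08 0 -0.9 -1;0.0 0.09 0 -1.0 -1;top collar_axis [0.5801 0.0294 0.0613] 0.61
top lock_mark [ 0.3499 -0.4522 -0.0015] 0.28
scene collar_axis [0.5965 0.0185 0.    ] 0.61
scene collar_peg [ 0.496  -0.206   0.0825] 0.5
scene lock_mark [ 0.4966 -0.2055  0.0831] 0.85
```

>>> {"api": "move_arm", "payload": {"series": "0 0 0 0 0.1;0 0 0 0 0.1;0 0 -1 0 0.1;0 0 -6 0 0.1;0 0 -12 0 0.1;0 0 -18 0 0.1;0 0 -20 0 0.1;0 0 -20 0 0.1"}}

```text
time_s: 8.48
position: [0.4985, -0.2061, 0.2505]
tool_rot: [[0.376, 0.926, 0.003], [0.927, -0.376, -0.002], [-0.001, 0.004, -1.0]]
ft_force: [0.5, 0.4, -1.6]
grip_width: 0.0472
gripper_force: 0.0
```

Run:
```python
from h import *
go(.588,.343,.22,170.5)
```

```text
t 8.47 pos [ 0.4985 -0.2061  0.2505] yaw 67.9 -> shift [ 54.25 -12.38   2.95] turn -102.6
```

>>> {"api": "move_arm", "payload": {"series": "6 -1.3 0 -10 0.1;12 -2.7 0 -20 0.1;18 -4 0.3 -30 0.1;24 -5.5 0.6 -40 0.1;30 -6.8 1 -50 0.1;36 -8.2 1.5 -60 0.1;42 -9.5 2 -70 0.1;48 -10.9 2.5 -80 0.1"}}

```text
time_s: 9.48
position: [0.5775, 0.2817, 0.2218]
tool_rot: [[-0.85, 0.527, -0.002], [0.527, 0.85, -0.001], [0.002, -0.002, -1.0]]
ft_force: [1.4, -0.2, 0.5]
grip_width: 0.047
gripper_force: 0.0
```

Run:
```python
from h import *
go(.588,.343,.22,170.5)
for n in("top","scene"):
    im,K,R,t=cam(n)
    if n=='top':cv2.imwrite('pics/col3.png',im)
    for th in("collar_axis","collar_peg","lock_mark","rest","rest_seat","stylus"):
        for r in spotter.mark_of(th,n)[:2]: print(n,th,np.round(r['point'],4),round(r['score'],2))
```

```text
t 9.47 pos [0.5775 0.2817 0.2218] yaw 148.22 -> shift [2.34 5.77 0.17] turn -22.28
top collar_axis [ 0.5127 -0.157   0.0147] 0.7
top collar_peg [ 0.5007 -0.2041  0.0845] 0.5
top lock_mark [ 0.4946 -0.2037  0.0852] 0.88
top lock_mark [0.5867 0.3437 0.0745] 0.32
top rest [0.5849 0.3422 0.0017] 0.54
top rest_seat [0.5875 0.3415 0.0778] 0.56
top stylus [0.5542 0.4464 0.0754] 0.75
scene collar_axis [ 0.5139 -0.1562  0.0156] 0.87
scene collar_peg [ 0.4951 -0.2074  0.0828] 0.61
scene lock_mark [ 0.4962 -0.206   0.0843] 0.58
scene rest [0.5877 0.3445 0.004 ] 0.77
scene rest [0.4284 0.4511 0.0006] 0.68
scene rest_seat [0.4282 0.4451 0.0755] 0.78
scene rest_seat [0.587  0.3425 0.0787] 0.69
scene stylus [0.5903 0.3452 0.0776] 0.65
scene stylus [0.5567 0.4437 0.0791] 0.5
```

Run:
```python
from h import *
im=cv2.imread('pics/col3.png');cv2.imwrite('pics/col3c.png',cv2.resize(im[190:250,275:345],(700,600),interpolation=cv2.INTER_CUBIC))
_,K,R,t=cam("top")
ax=np.array([.515,-.1575,.084]);
for a in(248,250.07,252):
    d=np.array([np.cos(np.radians(a)),np.sin(np.radians(a)),0]);print(a,[((proj(K,R,t,q)-[275,190])*10).round(0) for q in(np.r_[ax[:2]+.05*d[:2],.084],np.r_[ax[:2]+.06*d[:2],.034],np.r_[ax[:2]+.08*d[:2],.016],np.r_[ax[:2],.034])])
```

```text
248 [array([466., 302.]), array([473., 326.]), array([526., 354.]), array([286., 253.])]
250.07 [array([468., 297.]), array([475., 319.]), array([529., 345.]), array([286., 253.])]
252 [array([470., 291.]), array([477., 313.]), array([531., 337.]), array([286., 253.])]
```

View pics/col3c.png

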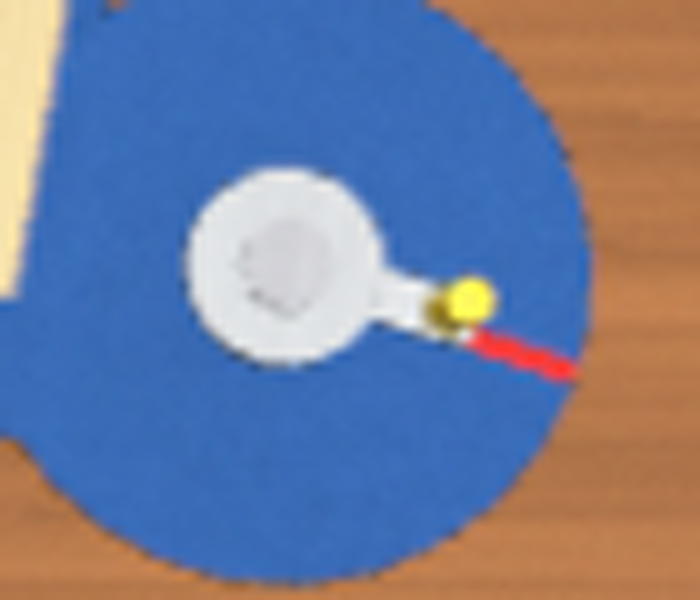

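>>> {"api": "move_arm", "payload": {"series": "0.7 1.9 0 -8 0.1;1.5 3.8 0 -16 0.1;2.34 5.77 0.2 -22.3 0.1;2.34 5.77 2 -22.3 0.1;2.34 5.77 2 -22.3 0.1;2.34 5.77 2 -22.3 0.1"}}

```text
time_s: 10.98
position: [0.5889, 0.341, 0.2045]
tool_rot: [[-0.985, 0.171, 0.001], [0.171, 0.985, 0.0], [-0.001, 0.0, -1.0]]
ft_force: [0.4, -0.1, 0.7]
grip_width: 0.0468
gripper_force: 0.0
```

Run:
```python
from h import *
im=cv2.imread('pics/col3.png');_,K,R,t=cam("top")
c=cv2.resize(im[190:250,275:345],(700,600),interpolation=cv2.INTER_CUBIC);hsv=cv2.cvtColor(c,cv2.COLOR_BGR2HSV)
f=lambda x,y,z:ray_z(K,R,t,(275+(x+.5)/10-.5,190+(y+.5)/10-.5),z)[:2]
w=cv2.inRange(hsv,(0,0,130),(179,70,255));cs=max(cv2.findContours(w,0,1)[0],key=cv2.contourArea)[:,0]
cs=cs[cs[:,0]<360];A=np.c_[2*cs,np.ones(len(cs))];s=np.linalg.lstsq(A,(cs**2).sum(1),rcond=None)[0];rad=np.sqrt(s[2]+s[0]**2+s[1]**2)
ax=f(s[0],s[1],.034);print('circle',s[:2],rad,ax)
y=cv2.inRange(hsv,(22,120,190),(35,255,255));yy,xx=np.nonzero(y);pg=f(xx.mean(),yy.mean(),.084);print('peg',xx.mean(),yy.mean(),len(xx),pg)
m=cv2.inRange(hsv,(160,130,120),(179,255,255))|cv2.inRange(hsv,(0,130,120),(8,255,255));yy,xx=np.nonzero(m);k=(xx>440)&(xx<600)&(yy>300)&(yy<400);xx,yy=xx[k],yy[k]
ln=f(xx.mean(),yy.mean(),.016);e=np.polyfit(xx,yy,1);p1,p2=[f(x,np.polyval(e,x),.016) for x in(480,575)];d=p2-p1
ang=lambda v:np.degrees(np.arctan2(v[1],v[0]))%360
print('line',ln,'dir',ang(d),'axis->line',ang(ln-ax),'axis->peg',ang(pg-ax),np.linalg.norm(pg-ax),np.linalg.norm(ln-ax))
g=cv2.inRange(hsv,(100,100,60),(125,255,255)) # blue foot circle
b=max(cv2.findContours(g,0,1)[0],key=cv2.contourArea)[:,0];b=b[(b[:,0]>440)|(b[:,1]>500)];b=b[(b[:,1]<595)&(b[:,1]>5)&((b[:,0]>440)|(b[:,1]>500))]
cc=b[np.hypot(b[:,0]-286,b[:,1]-270)>260];A=np.c_[2*cc,np.ones(len(cc))];s=np.linalg.lstsq(A,(cc**2).sum(1),rcond=None)[0];a2=f(s[0],s[1],.016);print('foot',s[:2],np.sqrt(s[2]+s[0]**2+s[1]**2),a2,ang(ln-a2),ang(pg-a2))
go(.588,.343,.094,170.5)
```

```text
circle [283.85098808 266.32831894] 98.15836517444511 [ 0.51232188 -0.15531034]
peg 467.3965406790519 301.34401024983987 1561 [ 0.49789502 -0.20298871]
line [ 0.48575947 -0.23018225] dir 251.51546664776993 axis->line 250.46677403155581 axis->peg 253.16486875112156 0.049813264230459835 0.07944409174639282
foot [279.87236507 274.73075649] 304.78820333549635 [ 0.5111736  -0.15583924] 251.12702551633242 254.27133178712972
t 11.03 pos [0.589  0.341  0.2047] yaw 170.17 -> shift [ 0.14  0.18 11.07] turn -0.33
```

Run:
```python
from h import *
go(.4981,-.2053,.205,67.9)
```

```text
t 11.03 pos [0.589  0.341  0.2047] yaw 170.17 -> shift [ -0.37 -55.38  -0.07] turn 102.27
```

>>> {"api": "move_arm", "payload": {"series": "0 -6.1 0 10.6 0.1;0 -12.2 0 21.2 0.1;-0.1 -18.3 0 31.8 0.1;-0.2 -24.4 0 42.4 0.1;-0.2 -30.5 0 53 0.1;-0.2 -36.6 0 63.6 0.1;-0.3 -42.7 0 74.2 0.1;-0.3 -48.8 0 84.8 0.1"}}

```text
time_s: 12.02
position: [0.5081, -0.1425, 0.2048]
tool_rot: [[0.087, 0.996, 0.002], [0.996, -0.087, -0.001], [-0.001, 0.002, -1.0]]
ft_force: [0.8, -0.8, -0.3]
grip_width: 0.0468
gripper_force: 0.0
```

Run:
```python
from h import *
go(.4981,-.2053,.049,67.9)
```

```text
t 12.03 pos [ 0.5081 -0.1425  0.2048] yaw 85.02 -> shift [-6.33 -0.49 15.58] turn 17.12
```

>>> {"api": "move_arm", "payload": {"series": "-3.2 -0.2 0 8.6 0.1;-6.33 -0.49 0 17.1 0.1;-6.33 -0.49 0 17.1 0.1;-6.33 -0.49 5 17.1 0.1;-6.33 -0.49 10 17.1 0.1;-6.33 -0.49 10 17.1 0.1"}}

```text
time_s: 12.78
position: [0.4975, -0.2014, 0.1019]
tool_rot: [[0.368, 0.93, -0.005], [0.93, -0.368, 0.004], [0.002, -0.006, -1.0]]
ft_force: [-0.3, -0.5, 0.5]
grip_width: 0.0475
gripper_force: 0.0
```

Run:
```python
from h import *
go(.4981,-.2053,.049,67.9)
```

```text
t 12.78 pos [ 0.4975 -0.2014  0.1019] yaw 68.41 -> shift [-0.35  0.23  5.29] turn 0.51
```

>>> {"api": "move_arm", "payload": {"series": "-0.35 0.23 3 0.5 0.1;-0.35 0.23 5.3 0.5 0.1;-0.35 0.23 5.3 0.5 0.1;-0.35 0.23 5.3 0.5 0.1;-0.35 0.23 5.3 0.5 -1;-0.35 0.23 5.3 0.5 -1;-0.35 0.23 5.3 0.5 -1;-0.35 0.23 5.3 0.5 -1", "force": 30}}

```text
time_s: 13.78
position: [0.4995, -0.2072, 0.0517]
tool_rot: [[0.378, 0.926, 0.001], [0.926, -0.378, -0.001], [-0.0, 0.001, -1.0]]
ft_force: [-2.3, 0.7, 6.2]
grip_width: 0.0133
gripper_force: 29.2
```

Run:
```python
from h import *
s=observe();print(s['grip_width'],s['ft_force']);go(.4957,-.2046,.049,65.0)
```

```text
0.013300231801668864 [-2.30613759  0.7019287   6.18177801]
t 13.78 pos [ 0.4995 -0.2072  0.0517] yaw 67.81 -> shift [ 0.09 -0.45  0.27] turn 2.81
```

>>> {"api": "move_arm", "payload": {"series": "0.05 -0.2 0 1.4 -1;0.1 -0.45 0 2.8 -1;0.1 -0.45 0 2.8 -1;0.1 -0.45 0 2.8 -1"}}

```text
time_s: 14.28
position: [0.4965, -0.2061, 0.0518]
tool_rot: [[0.423, 0.906, 0.003], [0.906, -0.423, -0.004], [-0.002, 0.004, -1.0]]
ft_force: [-0.0, -6.9, 5.2]
grip_width: 0.0128
gripper_force: 29.4
```

Run:
```python
from h import *
s=observe();print(s['grip_width'],s['ft_force']);go(.4957,-.2046,.049,65.0)
```

```text
0.012771904227529994 [-0.00913417 -6.85354241  5.16783377]
t 14.28 pos [ 0.4965 -0.2061  0.0518] yaw 64.95 -> shift [ 0.11 -0.14  0.27] turn -0.05
```

>>> {"api": "move_arm", "payload": {"series": "0.05 -0.14 0 0.5 -1;0.1 -0.16 0 0.5 -1;0.1 -0.16 0 0.5 -1;0.1 -0.16 0 0.5 0.1;0.1 -0.16 0 0.5 0.1;0.1 -0.16 -1 0.5 0.1;0.1 -0.16 -7 0.5 0.1;0.1 -0.16 -13 0.5 0.1"}}

```text
time_s: 15.28
position: [0.4943, -0.2024, 0.1827]
tool_rot: [[0.43, 0.903, -0.001], [0.903, -0.43, 0.001], [0.0, -0.001, -1.0]]
ft_force: [0.6, -1.0, 0.4]
grip_width: 0.0474
gripper_force: 0.0
```

Run:
```python
from h import *
go(.588,.343,.205,170.5)
```

```text
t 15.28 pos [ 0.4943 -0.2024  0.1827] yaw 64.51 -> shift [ 53.27 -15.02  -2.2 ] turn -105.99
```

>>> {"api": "move_arm", "payload": {"series": "6 -1.7 -1 -10.6 0.1;12 -3.4 -2 -21.2 0.1;18 -5.1 -2.5 -31.8 0.1;24 -6.8 -2.5 -42.4 0.1;30 -8.5 -2.5 -53 0.1;36 -10.2 -2.5 -63.6 0.1;42 -11.9 -2.5 -74.2 0.1;48 -13.6 -2.5 -84.8 0.1"}}

```text
time_s: 16.27
position: [0.5781, 0.2905, 0.2065]
tool_rot: [[-0.863, 0.505, 0.0], [0.505, 0.863, 0.0], [-0.0, 0.0, -1.0]]
ft_force: [0.3, -1.0, -0.3]
grip_width: 0.0472
gripper_force: 0.0
```

```bash
cat > col.py <<'E'
from h import *
def check(im,K,R,t):
    c=cv2.resize(im[190:250,275:345],(700,600),interpolation=cv2.INTER_CUBIC);hsv=cv2.cvtColor(c,cv2.COLOR_BGR2HSV)
    f=lambda x,y,z:ray_z(K,R,t,(275+(x+.5)/10-.5,190+(y+.5)/10-.5),z)[:2]
    y=cv2.inRange(hsv,(22,120,190),(35,255,255));yy,xx=np.nonzero(y);pg=f(xx.mean(),yy.mean(),.084)
    v=pg-np.array([.5120,-.1555]);print('collar',xx.mean(),yy.mean(),len(xx),np.degrees(np.arctan2(v[1],v[0]))%360)
E
python3 - <<'E'
from h import *
from col import check
go(.588,.343,.205,170.5)
check(*cam("top"))
E
```

```text
t 16.27 pos [0.5781 0.2905 0.2065] yaw 149.66 -> shift [1.8  5.03 0.15] turn -20.84
collar 465.0531784841076 308.21515892420535 1636 251.01627069649504
```

>>> {"api": "move_arm", "payload": {"series": "0.6 1.7 0 -7 0.1;1.2 3.4 0 -14 0.1;1.8 5.03 0 -20.8 0.1;1.8 5.03 0 -20.8 0.1;1.8 5.03 4 -20.8 0.1;1.8 5.03 8 -20.8 0.1;1.8 5.03 11.2 -20.8 0.1;1.8 5.03 11.2 -20.8 0.1"}}

```text
time_s: 17.32
position: [0.5875, 0.3396, 0.0919]
tool_rot: [[-0.985, 0.175, -0.005], [0.175, 0.985, -0.002], [0.004, -0.003, -1.0]]
ft_force: [-0.1, -0.0, 0.3]
grip_width: 0.0471
gripper_force: 0.0
```

Run:
```python
from h import *
print(observe()['ft_force']);go(.588,.343,.094,170.5)
```

```text
[-0.08136598 -0.0358344   0.30790828]
t 17.32 pos [0.5875 0.3396 0.0919] yaw 169.95 -> shift [ 0.01  0.34 -0.21] turn -0.55
```

>>> {"api": "move_arm", "payload": {"series": "0 0.3 -0.2 -0.5 0.1;0 0.3 -0.2 -0.5 0.1;0 0.3 -0.2 -0.5 -1;0 0.3 -0.2 -0.5 -1;0 0.3 -0.2 -0.5 -1;0 0.3 -0.2 -0.5 -1", "force": 20}}

```text
time_s: 18.08
position: [0.5893, 0.3437, 0.0964]
tool_rot: [[-0.987, 0.163, 0.001], [0.163, 0.987, 0.0], [-0.001, 0.0, -1.0]]
ft_force: [-1.4, 0.2, 5.5]
grip_width: 0.0182
gripper_force: 24.4
```

Run:
```python
from h import *
print(observe()['ft_force'],observe()['wrist_torque']);go(.588,.343,.094,170.5)
```

```text
[-1.39235199  0.17568014  5.50296893] [-0.03181956  0.27235155 -0.01142725]
t 18.07 pos [0.5893 0.3437 0.0964] yaw 170.6 -> shift [ 0.11 -0.09  0.24] turn 0.1
```

>>> {"api": "move_arm", "payload": {"series": "0 0 -0.5 0 -1;0 0 -1.2 0 -1;0 0 -1.9 0 -1;0 0 -2.5 0 -1;0 0 -2.5 0 -1;0 0 -2.5 0 -1"}}

```text
time_s: 18.82
position: [0.589, 0.3436, 0.1205]
tool_rot: [[-0.987, 0.163, -0.0], [0.163, 0.987, -0.0], [0.0, -0.0, -1.0]]
ft_force: [0.1, 0.1, -1.4]
grip_width: 0.0174
gripper_force: 23.5
```

Run:
```python
from h import *
s=observe();print(s['ft_force'],s['wrist_torque'],s['position'],s['grip_width'])
_,K,R,t=cam("scene")
for th in("stylus","nib_end"):
    for r in spotter.mark_of(th,"scene")[:2]: print(th,np.round(r['point'],4),round(r['score'],2))
```

```text
[ 0.09107013  0.12204318 -1.40710324] [ 0.00103027  0.03551497 -0.00953529] [0.58897159 0.34363384 0.12050804] 0.01739247715710608
stylus [ 0.7932 -0.0136  0.0019] 0.67
stylus [0.5894 0.3472 0.1032] 0.65
nib_end [0.5812 0.0256 0.064 ] 0.64
```

>>> {"api": "move_arm", "payload": {"series": "-0.2 0 0 0 -1;-0.4 0 0 0 -1;-0.6 0 0 0 -1;-0.8 0 0 0 -1;-1 0 0 0 -1;-1 0 0 0 -1"}}

```text
time_s: 19.73
position: [0.5991, 0.342, 0.1207]
tool_rot: [[-0.987, 0.163, -0.0], [0.163, 0.987, -0.0], [0.0, -0.0, -1.0]]
ft_force: [-3.8, 0.2, -1.0]
grip_width: 0.0178
gripper_force: 23.8
```

Run:
```python
from h import *
s=observe();print(s['ft_force'],s['wrist_torque'],s['position'],s['grip_width'])
```

```text
[-3.76123587  0.16553333 -0.96392051] [-0.07705288  0.72822431  0.03909823] [0.5990826  0.34197703 0.12067673] 0.01781107555917819
```

>>> {"api": "move_arm", "payload": {"series": "-0.4 0 0.02 0 -1;-0.8 0 0.1 0 -1;-1.2 0 0.2 0 -1;-1.6 0 0.3 0 -1;-2 0 0.42 0 -1;-2.4 0 0.55 0 -1;-2.8 0 0.7 0 -1;-3.1 0 0.82 0 -1"}}

```text
time_s: 20.72
position: [0.6298, 0.3369, 0.1123]
tool_rot: [[-0.987, 0.163, -0.0], [0.163, 0.987, 0.0], [0.0, 0.0, -1.0]]
ft_force: [-3.5, 0.8, 1.0]
grip_width: 0.0177
gripper_force: 24.3
```

Run:
```python
from h import *
s=observe();print(s['ft_force'],s['wrist_torque'],s['position'],s['grip_width'])
ims,K,R,t=cam("scene");imt,*_=cam("top")
G=np.array(s['position'])+[0,0,.019]
u,v=proj(K,R,t,G).astype(int);A=cv2.resize(ims[v-40:v+40,u-40:u+40],(400,400),interpolation=cv2.INTER_CUBIC)
cv2.imwrite('pics/tilt1.png',A);print(u,v)
```

```text
[-3.51371731  0.80801487  0.99496373] [0.02253856 0.80790196 0.01483895] [0.62977534 0.33694267 0.11228105] 0.017675084473940124
347 175
```

View pics/tilt1.png

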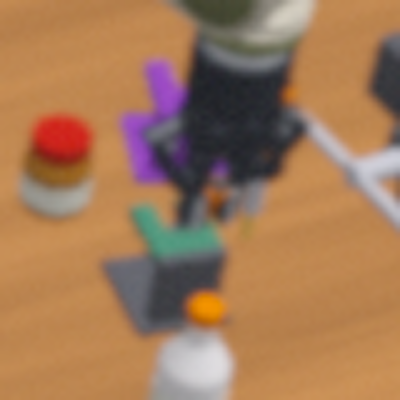

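>>> {"api": "move_arm", "payload": {"series": "0.3 0 -2 0 -1;0.3 0 -5 0 -1;0.3 0 -9 0 -1;0.3 0 -13 0 -1;0.3 0 -15 0 -1;0.3 0 -15 0 -1", "force": 60}}

```text
time_s: 21.58
position: [0.6274, 0.3375, 0.2638]
tool_rot: [[-0.987, 0.164, 0.004], [0.164, 0.987, 0.001], [-0.004, 0.002, -1.0]]
ft_force: [0.5, 0.2, -2.1]
grip_width: 0.0172
gripper_force: 61.4
```

Run:
```python
from h import *
h=(.5956,.0221,np.radians(-10.13),.075)
n0=P((-20,75,60),*h);G=P((-20,75,160),*h);print('nib',n0,'TCP',G-[0,0,.019])
go(*(G-[0,0,.019]),-10.13)
s=observe();print(s['ft_force'],s['wrist_torque'],s['grip_width'],np.round(s['q'],0))
```

```text
nib [0.55878541 0.10486524 0.11267759] TCP [0.5023219  0.11495343 0.1755928 ]
t 21.57 pos [0.6274 0.3375 0.2638] yaw 170.58 -> shift [  8.73 -24.01   8.75] turn -179.29
[ 0.49650595  0.18549613 -2.14471847] [ 0.03054582 -0.04435291 -0.00189781] 0.017237263422590094 [ 19.  39.  39.  -0. 102. -62.]
```

>>> {"api": "move_arm", "payload": {"series": "0.6 -2 0 10.6 -1;1.2 -4 0 21.2 -1;1.8 -6 0 31.8 -1;2.4 -8 0 42.4 -1;3 -10 0 53 -1;3.6 -12 0 63.6 -1;4.2 -14 0 74.2 -1;4.8 -16 0 84.8 -1"}}

```text
time_s: 22.58
position: [0.5526, 0.1866, 0.2608]
tool_rot: [[0.08, 0.997, -0.002], [0.997, -0.08, -0.001], [-0.001, -0.002, -1.0]]
ft_force: [0.6, -0.0, -1.5]
grip_width: 0.0172
gripper_force: 61.4
```

Run:
```python
from h import *
go(.5023,.115,.22,-10.13)
```

```text
t 22.57 pos [0.5526 0.1866 0.2608] yaw 85.44 -> shift [-7.54 -4.43  4.09] turn 95.57
```

>>> {"api": "move_arm", "payload": {"series": "-1 -0.6 0.5 10.6 -1;-2 -1.2 1 21.2 -1;-3 -1.8 1.5 31.8 -1;-4 -2.4 2 42.4 -1;-5 -3 2.5 53 -1;-6 -3.6 3 63.6 -1;-7 -4.2 3.5 74.2 -1;-7.5 -4.4 4 84.8 -1"}}

```text
time_s: 23.58
position: [0.503, 0.1154, 0.2209]
tool_rot: [[1.0, 0.011, -0.002], [0.011, -1.0, -0.0], [-0.002, 0.0, -1.0]]
ft_force: [-0.5, 0.5, -1.5]
grip_width: 0.0177
gripper_force: 61.4
```

Run:
```python
from h import *
go(.5023,.115,.22,-10.13)
```

```text
t 23.57 pos [0.503  0.1154 0.2209] yaw 0.63 -> shift [-0.07  0.04  0.09] turn 10.76
```

>>> {"api": "move_arm", "payload": {"series": "0 0 0 10.7 -1;0 0 0 10.8 -1;0 0 0 10.8 -1"}}

```text
time_s: 23.95
position: [0.5036, 0.1159, 0.2219]
tool_rot: [[0.986, -0.167, -0.001], [-0.167, -0.986, -0.0], [-0.001, 0.0, -1.0]]
ft_force: [-0.2, -0.2, -1.5]
grip_width: 0.0178
gripper_force: 61.4
```

Run:
```python
from h import *
go(.5023,.115,.22,-10.13)
s=observe();G=np.array(s['position'])+[0,0,.019]
yw=np.radians(yaw());ex=np.array([np.cos(yw),np.sin(yw),0])
out=[]
for n in("scene","top"):
    im,K,R,t=cam(n)
    for r in spotter.mark_of("nib_end",n)[:3]+spotter.mark_of("stylus",n)[:2]:
        d=np.array(r['point'])-G;print(n,np.round(r['point'],4),round(r['score'],2),'along',round(d@ex,4),'z',round(d[2],4),'ang',round(np.degrees(np.arctan2(d@ex,-d[2])),1),'lat',round(float(np.cross(ex,d)[2]),4))
    # predicted axis for angles
    for th in(30,35,40):
        u=-np.array([np.sin(np.radians(th))*-1*ex[0],-np.sin(np.radians(th))*ex[1],np.cos(np.radians(th))])
        print(n,th,[proj(K,R,t,G+u*L).round(1).tolist() for L in(.0,.04,.075,.1)])
    u,v=proj(K,R,t,G).astype(int);A=cv2.resize(im[v-30:v+30,u-30:u+30],(390,390),interpolation=cv2.INTER_CUBIC);out.append(A);print(u,v)
cv2.imwrite('pics/tilt2.png',np.hstack(out))
```

```text
t 23.95 pos [0.5036 0.1159 0.2219] yaw -9.59 -> shift [-0.11  0.11  0.19] turn 0.54
scene [0.5309 0.1134 0.2097] 0.66 along 0.0273 z -0.0312 ang 41.2 lat 0.0021
scene 30 [[283.9, 147.4], [284.8, 157.9], [285.6, 167.0], [286.1, 173.5]]
scene 35 [[283.9, 147.4], [285.1, 158.0], [286.1, 167.2], [286.8, 173.8]]
scene 40 [[283.9, 147.4], [285.3, 158.0], [286.5, 167.3], [287.4, 173.9]]
283 147
top [0.5981 0.0204 0.0748] 0.7 along 0.1091 z -0.1661 ang 33.3 lat -0.0784
top [0.5555 0.4431 0.0781] 0.57 along -0.0033 z -0.1628 ang -1.2 lat 0.3313
top 30 [[202.7, 213.8], [206.2, 207.3], [209.0, 202.1], [211.0, 198.5]]
top 35 [[202.7, 213.8], [206.3, 206.1], [209.2, 199.9], [211.2, 195.7]]
top 40 [[202.7, 213.8], [206.3, 205.0], [209.3, 197.8], [211.4, 192.9]]
202 213
```

View pics/tilt2.png

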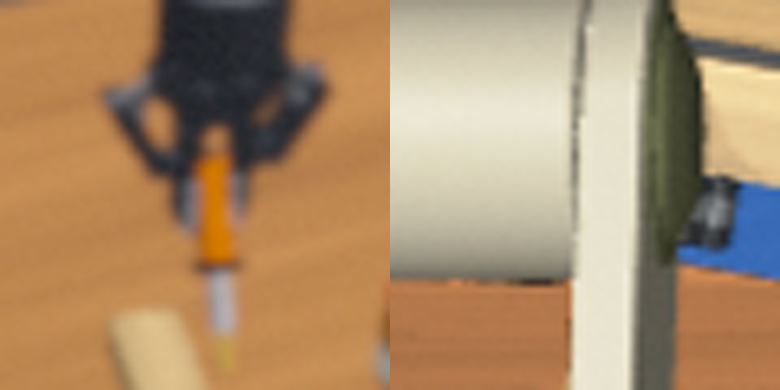

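>>> {"api": "move_arm", "payload": {"series": "0 0 0 -10.6 -1;0 0 0 -21.2 -1;0 0 0 -31.8 -1;0 0 0 -42.4 -1;0 0 0 -53 -1;0 0 0 -63.6 -1;0 0 0 -70 -1;0 0 0 -70 -1"}}

```text
time_s: 25.25
position: [0.5037, 0.1159, 0.2225]
tool_rot: [[0.497, 0.867, 0.0], [0.867, -0.497, -0.0], [0.0, 0.0, -1.0]]
ft_force: [-0.4, -0.9, -1.9]
grip_width: 0.0172
gripper_force: 61.4
```

Run:
```python
from h import *
s=observe();G=np.array(s['position'])+[0,0,.019]
yw=np.radians(yaw());ex=np.array([np.cos(yw),np.sin(yw),0]);print(s['position'],np.degrees(yw))
im,K,R,t=cam("scene")
for th in(25,30,35,40,45):
    u=np.r_[np.sin(np.radians(th))*ex[:2],-np.cos(np.radians(th))]
    print(th,[proj(K,R,t,G+u*L).round(1).tolist() for L in(-.02,.0,.04,.075,.1)])
u,v=proj(K,R,t,G).astype(int);A=cv2.resize(im[v-15:v+35,u-20:u+30],(600,600),interpolation=cv2.INTER_CUBIC);cv2.imwrite('pics/tilt3.png',A);print(u-20,v-15)
for th in("nib_end","stylus"):
    for r in spotter.mark_of(th,"scene")[:2]:
        d=np.array(r['point'])-G;print(th,np.round(r['point'],4),round(r['score'],2),'ang',round(np.degrees(np.arctan2(d@ex,-d[2])),1))
```

```text
[0.50374915 0.11589146 0.2225455 ] 60.166859223280724
25 [[282.0, 143.1], [283.9, 147.2], [287.8, 155.3], [291.0, 162.2], [293.3, 167.0]]
30 [[281.6, 143.3], [283.9, 147.2], [288.6, 155.0], [292.6, 161.7], [295.4, 166.3]]
35 [[281.1, 143.4], [283.9, 147.2], [289.4, 154.7], [294.1, 161.1], [297.4, 165.6]]
40 [[280.8, 143.6], [283.9, 147.2], [290.2, 154.3], [295.5, 160.4], [299.3, 164.6]]
45 [[280.4, 143.9], [283.9, 147.2], [290.9, 153.9], [296.9, 159.6], [301.1, 163.6]]
263 132
stylus [0.5575 0.4432 0.0775] 0.61 ang 62.2
stylus [0.5161 0.1415 0.2106] 0.6 ang 42.5
```

View pics/tilt3.png

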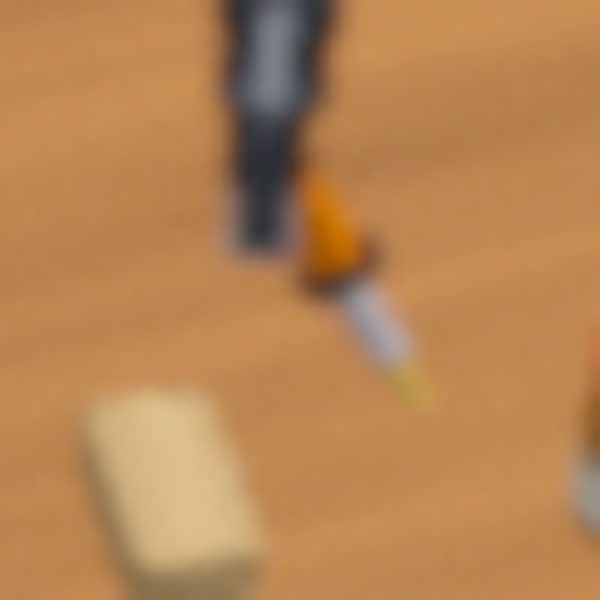

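```bash
cat >> h.py <<'E'
H=(.5956,.0221,np.radians(-10.13),.075)
th=np.radians(34);LN=.1004
def tcp_for(p,H=H):
    N=P(p,*H);c,s=np.cos(H[2]),np.sin(H[2]);e=LN*np.sin(th)
    return N-np.array([c*e,s*e,0])+[0,0,LN*np.cos(th)-.019]
nrm=np.array([-np.sin(a35)*np.cos(H[2]),-np.sin(a35)*np.sin(H[2]),np.cos(a35)])
E
python3 - <<'E'
from h import *
print(tcp_for((-20,75,20)));go(*tcp_for((-20,75,20)),-10.13)
E
```

```text
[0.52610305 0.11070451 0.14414688]
t 25.4 pos [0.5038 0.1159 0.2225] yaw 60.1 -> shift [0.67 2.19 7.84] turn 70.23
```

>>> {"api": "move_arm", "payload": {"series": "0.1 0.3 0 10.6 -1;0.2 0.6 0 21.2 -1;0.3 0.9 0 31.8 -1;0.4 1.3 0 42.4 -1;0.5 1.7 0 53 -1;0.6 2 0 63.6 -1;0.67 2.19 2 70.2 -1;0.67 2.19 5 70.2 -1"}}

```text
time_s: 26.4
position: [0.5266, 0.1108, 0.1725]
tool_rot: [[0.984, -0.176, 0.002], [-0.176, -0.984, -0.0], [0.002, -0.0, -1.0]]
ft_force: [0.7, -0.5, -1.7]
grip_width: 0.0172
gripper_force: 61.4
```

Run:
```python
from h import *
print(observe()['ft_force'],observe()['ft_force']@nrm);go(*tcp_for((-20,75,12)),-10.13)
```

```text
[ 0.69331287 -0.54929054 -1.73492748] -1.8680516219894483
t 26.4 pos [0.5266 0.1108 0.1725] yaw -10.16 -> shift [0.4  0.02 3.49] turn -0.03
```

>>> {"api": "move_arm", "payload": {"series": "0 0 0.8 0 -1;0 0 1.8 0 -1;0.2 0 2.8 0 -1;0.4 0 3.5 0 -1;0.4 0 3.5 0 -1;0.4 0 3.5 0 -1;0.4 0 3.5 0 -1"}}

```text
time_s: 27.28
position: [0.5301, 0.1101, 0.1379]
tool_rot: [[0.985, -0.174, 0.001], [-0.174, -0.985, -0.0], [0.001, -0.0, -1.0]]
ft_force: [0.1, 0.4, -1.4]
grip_width: 0.0171
gripper_force: 61.4
```

Run:
```python
from h import *
s=observe();print(s['ft_force'],s['ft_force']@nrm,s['wrist_torque']);
go(*tcp_for((-20,75,4)),-10.13);go(*tcp_for((-20,75,-2)),-10.13)
im,K,R,t=cam("top");cv2.imwrite('pics/a.png',im)
c=proj(K,R,t,P((-20,75,6),*H)).astype(int);print(c)
im,K,R,t=cam("scene");
for n in("nib_end","stylus"):
    for r in spotter.mark_of(n,"scene")[:2]: print(n,np.round(r['point'],4),round(r['score'],2))
```

```text
[ 0.06123538  0.40100531 -1.3905439 ] -1.1331883574034647 [ 0.08004485  0.04095628 -0.00551658]
t 27.27 pos [0.5301 0.1101 0.1379] yaw -10.0 -> shift [0.51 0.01 0.69] turn 0.13
t 27.27 pos [0.5301 0.1101 0.1379] yaw -10.0 -> shift [0.85 0.02 1.18] turn 0.13
[217 189]
nib_end [ 0.6097 -0.0499  0.0951] 0.72
nib_end [ 0.5008 -0.2064  0.0838] 0.52
stylus [0.5583 0.4433 0.0798] 0.6
stylus [0.5559 0.1071 0.1257] 0.4
```

>>> {"api": "move_arm", "payload": {"series": "0.12 0 0.17 0 -1;0.25 0 0.35 0 -1;0.38 0 0.52 0 -1;0.51 0 0.69 0 -1;0.51 0 0.69 0 -1"}}

```text
time_s: 28.1
position: [0.5351, 0.1092, 0.1304]
tool_rot: [[0.985, -0.174, -0.0], [-0.174, -0.985, 0.0], [-0.0, 0.0, -1.0]]
ft_force: [-0.0, -0.4, -1.9]
grip_width: 0.017
gripper_force: 61.4
```

Run:
```python
from h import *
s=observe();print(s['ft_force'],s['ft_force']@nrm,s['wrist_torque']);
go(*tcp_for((-20,75,1)),-10.13);go(*tcp_for((-20,75,-2)),-10.13)
```

```text
[-0.00953642 -0.39438397 -1.9408914 ] -1.6242867523307205 [-0.05215856  0.03863302  0.01653548]
t 28.1 pos [0.5351 0.1092 0.1304] yaw -10.01 -> shift [0.18 0.01 0.19] turn 0.12
t 28.1 pos [0.5351 0.1092 0.1304] yaw -10.01 -> shift [0.35 0.01 0.43] turn 0.12
```

>>> {"api": "move_arm", "payload": {"series": "0.09 0 0.11 0 -1;0.18 0 0.22 0 -1;0.27 0 0.34 0 -1;0.35 0 0.45 0 -1;0.35 0 0.45 0 -1"}}

```text
time_s: 28.72
position: [0.5384, 0.1086, 0.1261]
tool_rot: [[0.985, -0.174, -0.0], [-0.174, -0.985, 0.0], [-0.0, -0.0, -1.0]]
ft_force: [-1.3, 0.3, -0.3]
grip_width: 0.0172
gripper_force: 61.5
```

Run:
```python
from h import *
s=observe();print(s['ft_force'],s['ft_force']@nrm,s['wrist_torque']);
go(*tcp_for((-20,75,-4)),-10.13)
```

```text
[-1.25226244  0.31795545 -0.28837136] 0.5029272627675981 [0.01830936 0.25707719 0.01304653]
t 28.73 pos [0.5384 0.1086 0.1261] yaw -10.0 -> shift [0.13 0.01 0.16] turn 0.13
```

>>> {"api": "move_arm", "payload": {"series": "0.12 0 0.16 0 -1;0.24 0 0.07 0 -1;0.36 0 -0.01 0 -1;0.36 0 -0.01 0 -1"}}

```text
time_s: 29.22
position: [0.5421, 0.108, 0.1263]
tool_rot: [[0.985, -0.174, 0.0], [-0.174, -0.985, 0.0], [0.0, -0.0, -1.0]]
ft_force: [-2.8, 0.7, 0.0]
grip_width: 0.0172
gripper_force: 61.5
```

```bash
cat > f.py <<'E'
from h import *
s=observe();f=np.array(s['ft_force'])-[0.05,0,-1.6];c,n=np.cos(H[2]),np.sin(H[2])
Rp=np.array([[c*np.cos(a35),n*np.cos(a35),np.sin(a35)],[-n,c,0],nrm])
p=np.array(s['position']);print('t',round(s['time_s'],2),'F panel xyz',(Rp@f).round(2),'nib panel',(Rp@(p-tcp_for((0,0,0)))*1000).round(1),'torque',np.round(s['wrist_torque'],2),'yaw',round(yaw(),2))
E
python3 f.py
```

```text
t 29.23 F panel xyz [-1.46  0.24  2.99] nib panel [-16.9  75.1  -3.9] torque [ 0.17  0.62 -0.01] yaw -10.0
```

>>> {"api": "move_arm", "payload": {"series": "-0.12 0 0.085 0 -1;-0.24 0 0.17 0 -1;-0.36 0 0.25 0 -1;-0.49 0 0.34 0 -1;-0.49 0 0.34 0 -1"}}

```text
time_s: 29.85
position: [0.5374, 0.1088, 0.123]
tool_rot: [[0.985, -0.174, 0.001], [-0.174, -0.985, -0.0], [0.001, -0.0, -1.0]]
ft_force: [0.5, -0.4, 2.3]
grip_width: 0.0169
gripper_force: 61.8
```

```bash
python3 f.py
```

```text
t 29.85 F panel xyz [ 2.63 -0.3   2.93] nib panel [-22.7  75.1  -3.9] torque [-0.06 -0.33 -0.01] yaw -10.0
```

>>> {"api": "move_arm", "payload": {"series": "0.1 -0.1 -0.15 0 -1;0.17 -0.2 -0.3 0 -1;0.17 -0.1 -0.3 0 -1;0.17 0.3 -0.3 0 -1;0.17 0.7 -0.3 0 -1;0.17 1.1 -0.3 0 -1;0.17 1.5 -0.3 0 -1;0.17 1.9 -0.3 0 -1"}}

```text
time_s: 30.85
position: [0.5355, 0.0895, 0.1258]
tool_rot: [[0.985, -0.174, 0.0], [-0.174, -0.985, 0.0], [-0.0, -0.0, -1.0]]
ft_force: [-0.5, 2.7, 0.2]
grip_width: 0.0175
gripper_force: 61.6
```

```bash
python3 f.py
```

```text
t 30.85 F panel xyz [0.2  2.58 2.03] nib panel [-19.9  55.8  -2.5] torque [0.53 0.14 0.08] yaw -10.01
```

>>> {"api": "move_arm", "payload": {"series": "0.02 0.4 0.02 0 -1;0.02 0.8 0.03 0 -1;0.02 1.2 0.03 0 -1;0.02 1.6 0.03 0 -1;0.02 2 0.03 0 -1;0.02 2.4 0.03 0 -1;0.02 2.8 0.03 0 -1;0.02 3.2 0.03 0 -1"}}

```text
time_s: 31.85
position: [0.5302, 0.058, 0.1255]
tool_rot: [[0.985, -0.174, -0.0], [-0.174, -0.985, -0.0], [-0.0, 0.0, -1.0]]
ft_force: [-1.0, 2.0, 0.8]
grip_width: 0.0174
gripper_force: 61.6
```

```bash
python3 f.py
```

```text
t 31.85 F panel xyz [0.28 1.76 2.74] nib panel [-19.8  23.8  -2.9] torque [0.54 0.19 0.16] yaw -10.0
```

>>> {"api": "move_arm", "payload": {"series": "0 0.4 -0.02 0 -1;0 0.8 -0.02 0 -1;0 1.2 -0.02 0 -1;0 1.6 -0.02 0 -1;0 2 -0.02 0 -1;0 2.38 -0.02 0 -1;0.2 2.7 -0.16 0 -1;0.4 3.01 -0.3 0 -1"}}

```text
time_s: 32.85
position: [0.5287, 0.0277, 0.1285]
tool_rot: [[0.985, -0.174, -0.001], [-0.174, -0.985, 0.0], [-0.001, 0.0, -1.0]]
ft_force: [-2.4, 2.0, -0.4]
grip_width: 0.0175
gripper_force: 61.7
```

```bash
python3 f.py
```

```text
t 32.85 F panel xyz [-1.57  1.56  2.61] nib panel [-14.9  -6.2  -2.7] torque [0.47 0.47 0.11] yaw -10.0
```

>>> {"api": "move_arm", "payload": {"series": "0.2 0.32 -0.14 0 -1;0.4 0.64 -0.28 0 -1;0.6 0.95 -0.42 0 -1;0.8 1.27 -0.56 0 -1;1 1.59 -0.7 0 -1;1.2 1.91 -0.84 0 -1;1.4 2.22 -0.98 0 -1;1.6 2.54 -1.12 0 -1"}}

```text
time_s: 33.85
position: [0.5404, -0.0001, 0.1398]
tool_rot: [[0.985, -0.174, 0.0], [-0.174, -0.985, -0.0], [0.0, 0.0, -1.0]]
ft_force: [-3.5, 2.7, 0.6]
grip_width: 0.0173
gripper_force: 61.7
```

```bash
python3 f.py
```

```text
t 33.85 F panel xyz [-1.98  2.02  4.09] nib panel [  5.  -31.5  -2.8] torque [0.49 0.49 0.1 ] yaw -10.0
```

>>> {"api": "move_arm", "payload": {"series": "0.13 0.32 -0.2 0 -1;0.28 0.64 -0.36 0 -1;0.47 0.96 -0.5 0 -1;0.67 1.28 -0.64 0 -1;0.87 1.6 -0.78 0 -1;1.07 1.92 -0.92 0 -1;1.27 2.24 -1.06 0 -1;1.46 2.55 -1.19 0 -1"}}

```text
time_s: 34.85
position: [0.5503, -0.0277, 0.1517]
tool_rot: [[0.985, -0.174, 0.0], [-0.174, -0.985, -0.0], [0.0, 0.0, -1.0]]
ft_force: [-1.9, 1.7, 0.4]
grip_width: 0.017
gripper_force: 61.6
```

```bash
python3 f.py
```

```text
t 34.85 F panel xyz [-0.68  1.3   2.88] nib panel [ 23.8 -57.   -1.4] torque [0.43 0.42 0.07] yaw -10.0
```

>>> {"api": "move_arm", "payload": {"series": "0.2 0.32 -0.14 0 -1;0.4 0.64 -0.28 0 -1;0.55 0.88 -0.38 0 -1;0.63 1 -0.44 0 -1;0.63 1 -0.44 0 -1;0.63 1 -0.44 0 -1"}}

```text
time_s: 35.6
position: [0.5548, -0.0387, 0.1561]
tool_rot: [[0.985, -0.174, 0.0], [-0.174, -0.985, -0.001], [0.001, 0.001, -1.0]]
ft_force: [-1.5, -0.0, 1.3]
grip_width: 0.0172
gripper_force: 61.6
```

```bash
python3 f.py
python3 - <<'E'
from h import *
go(.4895,.3600,.22,-9.4)
E
```

```text
t 35.6 F panel xyz [ 0.37 -0.32  3.22] nib panel [ 31.6 -67.   -1.5] torque [-0.13  0.33 -0.06] yaw -10.01
t 35.6 pos [ 0.5548 -0.0387  0.1561] yaw -10.01 -> shift [-13.36 -38.12  -6.42] turn -0.61
```

>>> {"api": "move_arm", "payload": {"series": "-0.6 0 -0.8 0 -1;-1.5 0 -2.2 0 -1;-2.5 0 -4.5 0 -1;-2.5 0 -8 0 -1;-2.5 -4 -8 0 -1;-2.5 -10 -8 0 -1;-2.5 -16 -8 0 -1;-2.5 -22 -8 0 -1"}}

```text
time_s: 36.6
position: [0.568, 0.1844, 0.2374]
tool_rot: [[0.985, -0.174, 0.002], [-0.174, -0.985, 0.0], [0.002, -0.0, -1.0]]
ft_force: [0.2, -0.6, -0.5]
grip_width: 0.0177
gripper_force: 61.5
```

Run:
```python
from h import *
go(.536,.3525,.190,-9.4)
```

```text
t 36.6 pos [0.568  0.1844 0.2374] yaw -10.01 -> shift [ -6.08 -16.     4.73] turn -0.61
```

>>> {"api": "move_arm", "payload": {"series": "-2 -5 0 -0.6 -1;-4 -10 0 -0.6 -1;-6.1 -15 0 -0.6 -1;-6.1 -16 2 -0.6 -1;-6.1 -16 4.7 -0.6 -1;-6.1 -16 4.7 -0.6 -1;-6.1 -16 4.7 -0.6 -1"}}

```text
time_s: 37.48
position: [0.5364, 0.3507, 0.1908]
tool_rot: [[0.987, -0.164, 0.002], [-0.164, -0.987, 0.001], [0.002, -0.001, -1.0]]
ft_force: [0.1, -0.4, -1.5]
grip_width: 0.0175
gripper_force: 61.4
```

Run:
```python
from h import *
go(.536,.3525,.124,-9.4)
s=observe();G=np.array(s['position'])+[0,0,.019]
yw=np.radians(yaw());ex=np.array([np.cos(yw),np.sin(yw),0])
im,K,R,t=cam("scene")
print([proj(K,R,t,G+(np.r_[np.sin(np.radians(34))*ex[:2],-np.cos(np.radians(34))])*L).round(1).tolist() for L in(.04,.075,.1)])
u,v=proj(K,R,t,G).astype(int);A=cv2.resize(im[v-25:v+45,u-35:u+35],(700,700),interpolation=cv2.INTER_CUBIC)[:600];cv2.imwrite('pics/ret1.png',A);print(u-35,v-25)
sp=spotter.mark_of("rest_seat","scene")[:2];print([(np.round(r['point'],4),round(r['score'],2)) for r in sp])
```

```text
t 37.48 pos [0.5364 0.3507 0.1908] yaw -9.41 -> shift [-0.08 -0.16  6.68] turn -0.01
[[342.0, 155.2], [342.8, 164.0], [343.3, 170.3]]
306 119
[(array([0.4296, 0.4459, 0.0761]), 0.73)]
```

View pics/ret1.png

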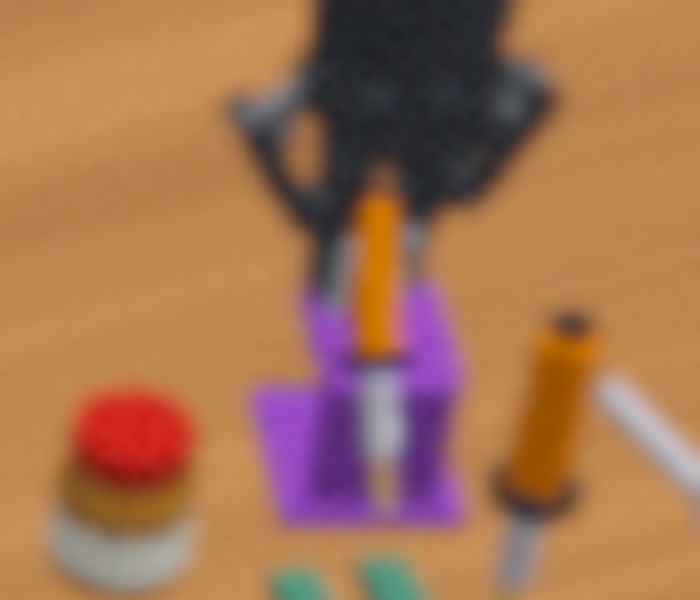

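>>> {"api": "move_arm", "payload": {"series": "-0.1 -0.16 1.5 0 -1;-0.1 -0.16 3 0 -1;-0.1 -0.16 4.5 0 -1;-0.1 -0.16 5.8 0 -1;-0.1 -0.16 6.7 0 -1;-0.1 -0.16 6.7 0 -1;-0.1 -0.16 6.7 0 -1", "force": 20}}

```text
time_s: 38.45
position: [0.5355, 0.3526, 0.1225]
tool_rot: [[0.987, -0.163, 0.001], [-0.163, -0.987, 0.0], [0.001, -0.001, -1.0]]
ft_force: [0.8, 0.3, -1.0]
grip_width: 0.0172
gripper_force: 61.4
```

Run:
```python
from h import *
s=observe();print(s['ft_force'],s['wrist_torque'],s['grip_width'],s['gripper_force'])
ex=np.array([.9866,-.1633,0]);q=np.array([.5893,.3437,0])+.006*ex
go(q[0],q[1],.136,-9.4)
```

```text
[ 0.84822778  0.34769003 -0.95549688] [0.02140551 0.00887354 0.00441706] 0.017223660669764166 61.362465620040894
t 38.45 pos [0.5355 0.3526 0.1225] yaw -9.4 -> shift [ 6.05 -0.   -1.34] turn -0.0
```

>>> {"api": "move_arm", "payload": {"series": "0.8 0 -0.1 0 -1;1.6 0 -0.3 0 -1;2.4 0 -0.5 0 -1;3.2 0 -0.7 0 -1;4 0 -0.9 0 -1;4.8 0 -1.1 0 -1;5.6 0 -1.25 0 -1;6.15 0 -1.35 0 -1"}}

```text
time_s: 39.45
position: [0.5951, 0.3428, 0.1357]
tool_rot: [[0.987, -0.163, -0.004], [-0.163, -0.987, 0.001], [-0.004, -0.0, -1.0]]
ft_force: [-7.9, 2.5, 1.5]
grip_width: 0.0171
gripper_force: 60.9
```

Run:
```python
from h import *
s=observe();print(s['position'],s['ft_force'],s['wrist_torque'],s['grip_width'],s['gripper_force'])
G=np.array(s['position'])+[0,0,.019];yw=np.radians(yaw());ex=np.array([np.cos(yw),np.sin(yw),0])
im,K,R,t=cam("scene")
for a in(-10,0,10):
    print(a,[proj(K,R,t,G+(np.r_[np.sin(np.radians(a))*ex[:2],-np.cos(np.radians(a))])*L).round(1).tolist() for L in(0,.04,.075,.1)])
u,v=proj(K,R,t,G).astype(int);cv2.imwrite('pics/up1.png',cv2.resize(im[v-20:v+40,u-30:u+30],(600,600),interpolation=cv2.INTER_CUBIC));print(u-30,v-20)
for r in spotter.mark_of("stylus","scene")[:3]: print(np.round(r['point'],4),round(r['score'],2),np.round(np.array(r['point'])-G,4))
```

```text
[0.59513848 0.34275795 0.13571876] [-7.86955023  2.5346475   1.51868933] [0.49981295 1.87011608 0.04023881] 0.017068977303624416 60.86548089981079
-10 [[345.2, 165.3], [342.9, 171.9], [341.0, 177.5], [339.7, 181.4]]
0 [[345.2, 165.3], [343.6, 173.1], [342.2, 179.8], [341.2, 184.4]]
10 [[345.2, 165.3], [344.3, 174.1], [343.5, 181.7], [342.9, 187.0]]
315 145
[0.559  0.446  0.0805] 0.73 [-0.0361  0.1032 -0.0742]
[0.5793 0.0283 0.0624] 0.57 [-0.0158 -0.3145 -0.0923]
[0.596  0.3431 0.1159] 0.4 [ 0.0009  0.0003 -0.0388]
```

View pics/up1.png

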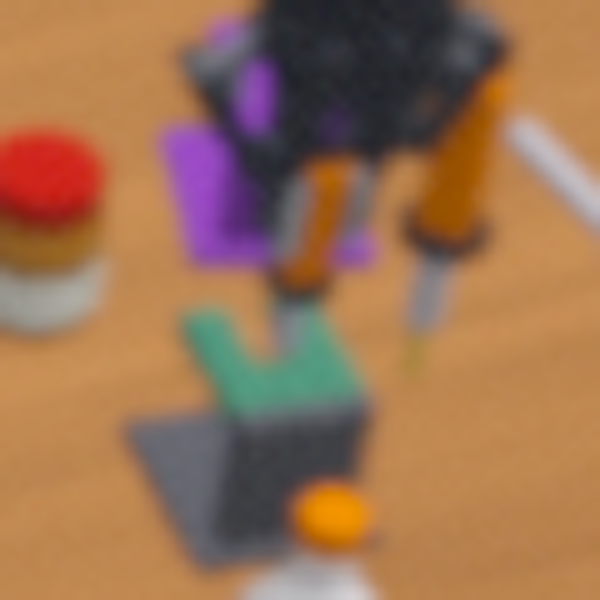

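>>> {"api": "move_arm", "payload": {"series": "-0.3 0 0 0 -1;-0.6 0 0 0 -1;-0.6 0 0.8 0 -1;-0.6 0 1.7 0 -1;-0.6 0 2.6 0 -1;-0.6 0 3.3 0 -1;-0.6 0 3.7 0 -1;-0.6 0 3.7 0 -1"}}

```text
time_s: 40.55
position: [0.59, 0.3434, 0.0983]
tool_rot: [[0.987, -0.163, -0.0], [-0.163, -0.987, -0.0], [-0.0, 0.0, -1.0]]
ft_force: [0.2, 0.1, -1.4]
grip_width: 0.0172
gripper_force: 60.5
```

Run:
```python
from h import *
s=observe();print(s['position'],s['ft_force'],s['wrist_torque'],s['grip_width'],s['gripper_force'])
im,K,R,t=cam("scene")
for r in spotter.mark_of("stylus","scene")[:3]: print(np.round(r['point'],4),round(r['score'],2))
go(.5893,.3437,.0964,-9.4)
```

```text
[0.58999663 0.34337856 0.0982747 ] [ 0.22589041  0.1020661  -1.42569965] [-0.02967721 -0.00847156  0.02029604] 0.01724457906954381 60.4568088054657
[0.5906 0.348  0.0791] 0.65
[0.5597 0.4448 0.082 ] 0.5
t 40.65 pos [0.5902 0.3435 0.0988] yaw -9.4 -> shift [-0.09 -0.01  0.24] turn -0.0
```

Lower the last millimetres until the flange sits, then check the force.

>>> {"api": "move_arm", "payload": {"series": "-0.1 0 0.1 0 -1;-0.1 0 0.2 0 -1;-0.1 0 0.28 0 -1;-0.1 0 0.28 0 -1"}}

```text
time_s: 41.15
position: [0.589, 0.3436, 0.0963]
tool_rot: [[0.987, -0.163, 0.0], [-0.163, -0.987, 0.0], [0.0, -0.0, -1.0]]
ft_force: [-1.4, -0.3, 3.6]
grip_width: 0.0173
gripper_force: 61.2
```

Run:
```python
from h import *
s=observe();print(s['position'],s['ft_force'],s['wrist_torque'])
```

```text
[0.58901821 0.3436343  0.09629309] [-1.44069779 -0.29258484  3.64462865] [-0.13687465  0.36108595 -0.01019635]
```

>>> {"api": "move_arm", "payload": {"series": "0 0 0 0 -0.45;0 0 0 0 -0.3;0 0 0 0 0;0 0 0 0 0.1;0 0 0 0 0.1;0 0 -1 0 0.1;0 0 -5 0 0.1;0 0 -11 0 0.1"}}

```text
time_s: 42.15
position: [0.5885, 0.3433, 0.2062]
tool_rot: [[0.987, -0.163, -0.003], [-0.163, -0.987, -0.001], [-0.003, 0.002, -1.0]]
ft_force: [0.3, 0.3, 0.7]
grip_width: 0.0471
gripper_force: 0.0
```

>>> {"api": "move_arm", "payload": {"series": "0 0 -2 0 0.1;-6 3 -4 0 0.1;-12 6 -6 0 0.1;-18 10 -8 0 0.1;-24 15 -8 0 0.1;-24 20 -8 0 0.1;-24 20 -8 0 0.1"}}

```text
time_s: 43.02
position: [0.3176, 0.1841, 0.2869]
tool_rot: [[0.986, -0.164, 0.002], [-0.164, -0.986, 0.0], [0.002, -0.001, -1.0]]
ft_force: [0.2, -0.0, -0.4]
grip_width: 0.0468
gripper_force: 0.0
```

Run:
```python
from h import *
from col import check
s=observe();print(s['time_s'],s['position'],s['ft_force'],s['qvel'])
im,K,R,t=cam("top");check(im,K,R,t)
ims,*_=cam("scene")
cv2.imwrite('pics/fin.png',np.hstack([cv2.resize(im[165:225,115:175],(400,400),interpolation=cv2.INTER_CUBIC),cv2.resize(ims[130:220,300:390],(400,400),interpolation=cv2.INTER_CUBIC)]))
for n in("top","scene"):
    for r in spotter.mark_of("stylus",n)[:2]: print(n,np.round(r['point'],4),round(r['score'],2))
```

```text
43.025 [0.31756001 0.18405053 0.28692599] [ 0.17159588 -0.00440169 -0.39581055] [-17.22748301 -13.64117679  13.21864418   0.30448639  -0.18705458
 -16.73943889]
collar 464.8545454545455 308.27878787878785 1650 250.9747301252645
top [0.5553 0.444  0.076 ] 0.67
top [0.5902 0.3447 0.0742] 0.58
scene [0.5561 0.4439 0.0775] 0.75
scene [ 0.3901 -0.0454 -0.0038] 0.7
```

View pics/fin.png

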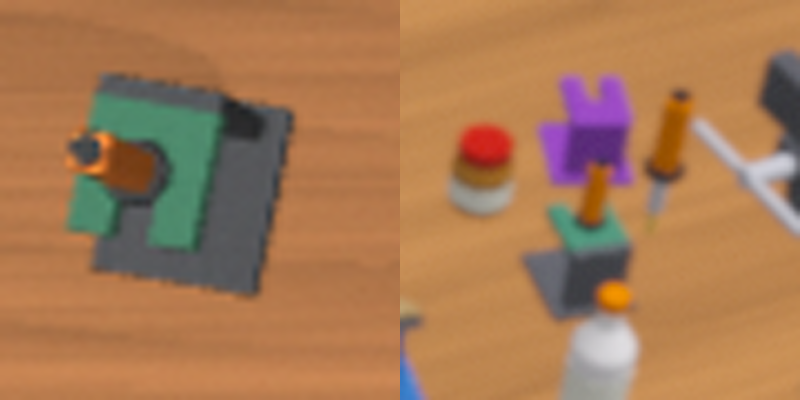

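The tool hangs upright in the green fork just as at the start, with its handle top at (90,152) in the top crop. The collar is at 251°, against 250° to 250.5° for the lock line.

```bash
python3 -c "
from rig import order
print(order.close_job())"
```

```text
the job is handed in; nothing more can be done
None
```

The job is handed in at about 43 s: collar within about 1° of the lock line, the groove traced from green dot to red dot at about 3–4 cm/s with 2–4 N on the nib and the tool within a few degrees of square, and the tool back upright in its green fork. I checked the collar, the fork, the jar and the glue bottle in the last pictures, not the other bystanders.

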